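Wedge a glued nest-box panel tight in its jig and hold it

TASK

In one of the two gluing jigs on the bench the two boards of a nest-box panel still lie loose; take the spare wedge and slide it, thin end first, into the wide end of the gap between those boards and the slanting batten, then push it along until both boards are squeezed tight together and flush against the jig's fence. Finish while still holding the wedge and pushing it in firmly, so that the joint stays shut while the glue grabs. Leave the panel that is already wedged in the other jig, and the glue, tape, hammer and tub, where they are.

Things in the scene. Friction and masses are not known exactly. Their poses are not given: they have to be found in the camera images.
- jig: Gluing jig with the LOOSE boards, fixed to the bench: white base board 160 (x) x 240 (y) x 12 mm with fence, end stop and slanting batten, all 22 mm high, on top. Origin: centre of the base's underside. Boards lie flat on the base between fence (-x side) and batten (+x side). End stop across the +y end, inner face at y = 104 mm. The base is bare from y = -120 to -50 mm, before the gap mouth.
- jig_fence: Straight fence strip of that jig, 20 x 168 x 22 mm (x, y, z). Origin: centre of its underside, at x = -69, y = 34, z = 12 mm in the jig's frame; axes as the jig's. Its inner face is at jig x = -59 mm.
- jig_batten: Slanting batten of that jig, 22 x 102 x 22 mm (x, y, z). Origin: centre of its underside. Its y axis (length) is turned 9.5 degrees (1 in 6) counter-clockwise, seen from above, from the jig's y axis. Its -x face, which bears on the wedge, runs from jig x = 47, y = -50 mm (the wide mouth) towards the fence, to about x = 30, y = 51 mm.
- jig_mouth (a point): Middle of the wide mouth of the gap between boards (when home) and batten, on top of the base: jig x = 34, y = -50, z = 12 mm. Axes as the jig's; the wedge is driven along +y. The gap is open above and at the mouth. With the boards home it is 26 mm wide here and narrows 1 mm every 6 mm along +y; while they lie loose it is 5 to 8.5 mm narrower.
- board_a_mid (a point): Centre of the first loose board (by the fence), pale softwood, 40 (x) x 150 (y) x 18 mm high, 50 to 80 g. Flush against the fence it lies at jig x = -39 mm; at the start 1 to 3.5 mm off it and slightly askew.
- board_b_mid (a point): Centre of the second loose board (batten side), same size. With both boards home it lies at jig x = 1 mm and its edge towards the batten at x = 21 mm; at the start 5.5 to 8 mm off that place and slightly askew.
- wedge_mid (a point): Centre (half-way up) of the spare wooden wedge lying flat on the bench, 170 mm long along its y, 28 mm high, 55 to 95 g. Its -x face (x = -15 mm) is straight and goes against board_b; the +x face, parallel to it along the tail, then tapers 1 in 6 and goes against the batten. Driven tight with the boards home this point is at jig x = 36, y = -39, z = 26 mm, its y along the jig's y.
- wedge_tail (a point): Centre of the spare wedge's tail, the place to grip it: x = 0, y = -60 mm from wedge_mid, half-way up. The tail (y = -85 to -35 mm from wedge_mid) has parallel sides 30 mm apart; driven tight it stands 24 to 74 mm outside the mouth. Axes as wedge_mid.
- wedge_tip (a point): Middle of the spare wedge's thin end face, 10 mm wide (x = -15 to -5 mm): x = -10, y = +85 mm from wedge_mid, half-way up. Driven tight it is 96 mm inside the mouth. Axes as wedge_mid.
- wedge: The spare wedge; origin at the centre of its underside, 14 mm below wedge_mid; axes as wedge_mid. Its faces, the boards and the jig are planed and waxed smooth (friction about 0.35): a push of 15 N along the wedge squeezes the boards with about as much, and the wedge does not spring back.
- board_a: The first loose board; origin at the centre of its underside; axes as board_a_mid.
- board_b: The second loose board; origin at the centre of its underside; axes as board_b_mid.
- full_jig: The other jig, built the same, its panel already wedged tight. Origin and axes as for the first jig. To be left alone.
- full_a_mid (a point): Centre of the board by the fence in the already wedged jig (40 x 150 x 18 mm). Leave it.
- full_b_mid (a point): Centre of the other board in the already wedged jig (40 x 150 x 18 mm). Leave it.
- full_wedge_mid (a point): Centre of the wedge already driven into the other jig, same shape as the spare one; its tail sticks out 75 mm beyond the mouth. Leave it.
- glue: Glue bottle, 62 mm across, 170 mm high, standing; origin at the centre of its base. Bystander.
- tape: Roll of tape lying flat, 110 mm across, 48 mm high; origin at the centre of its underside. Bystander.
- hammer: Hammer, 300 mm long, lying on the bench along its x axis; bystander.
- tub: Small grey tub, 100 mm across the rim, 80 mm high; origin at the centre of its base. Bystander.
Things that resemble listed ones, but are neither listed nor needed, are in the scene too. What is shaped like the board_a but blue or green is not meant.

How it is judged (in metres and radians):
On the way:
1. the thin end of the spare wedge is inside the mouth of the gap in the jig with the loose boards, between board and batten, down on the base (y of wedge_tip in the frame of jig between -0.04 and 0.04 m and x of wedge_tip in the frame of jig between 0.02 and 0.05 m and z of wedge_tip in the frame of jig between 0.02 and 0.033 m), for 0.1 s.
At the end, for the whole second after the job is handed in: Boards flat and flush to fence and each other (1.5 mm at fence, 2 mm in all, 0.015 rad); wedge flat in the gap, at rest, thin end 80 mm or more inside the mouth, pressing batten and board_b with over 3 N each, board_a the fence with over 2 N; robot still holds or pushes the wedge (over 2 N) (x of board_a_mid in the frame of jig below -0.0375 m and x of board_b_mid in the frame of jig below 0.003 m and angle between the y axis of each of board_a_mid, board_b_mid and the y axis of jig, either way round below 0.015 rad and z of each of board_a_mid, board_b_mid in the frame of jig below 0.024 m and angle between each of board_a_mid, board_b_mid's own z axis and vertical below 0.05 rad and y of wedge_tip in the frame of jig above 0.03 m and z of wedge_mid in the frame of jig below 0.032 m and angle between wedge_mid's own z axis and vertical below 0.06 rad and angle between the y axis of wedge_mid and the y axis of jig, either way round below 0.06 rad and contact force between wedge and jig_batten above 3 N and contact force between wedge and board_b above 3 N and contact force between board_a and jig_fence above 2 N and contact force between any of the fingers, the arm and wedge above 2 N and linear speed of wedge below 0.01 m/s); the arm keeps its last pose, push and grip.
It fails at once if the panel that is already wedged is disturbed (board or wedge moved by more than 6 mm) (distance of any of full_a_mid, full_b_mid, full_wedge_mid from where it was at the start of the episode above 0.006 m).
It fails at once if a bystander (glue, tape, hammer, tub) is moved by more than 20 mm (distance of any of glue, tape, hammer, tub from where it was at the start of the episode above 0.02 m).
It also fails if it takes over 48 s, if anything falls off the work surface, if the arm or the gripper's body presses on something with over 40 N, if the wrist force passes 120 N, or if a joint passes its speed limit or range.

ROBOT

A 6-joint arm with a two-finger parallel gripper is mounted at the origin on the work surface. World frame = base frame: x ahead of the robot, y to its left, z up, the work surface at z = 0. Lengths are in mm, angles in rad, forces in N, time in s.
With the tool pointing down it reaches from about 350 to 875 mm from the base axis. Payload 4.2 kg.
Tool frame: the origin (TCP) lies between the finger pads; the fingertips stand 11 mm ahead of it and the grasp point (between the pads) lies 8 mm behind it; z points along the fingers, y is the direction in which the jaws open and shut (so a half turn about z gives the same grasp; the last joint's range is limited). The gripper opens to 85 mm and grips with 20 to 120 N. Pads are 22 mm wide; open, the fingers measure 114 mm over their backs; the gripper's body (76 mm by 85 mm) begins 54 mm behind the grasp point. The pads swing forward as they close: fully open they stand 13 mm farther back than shut.
Start: joints at [1.386, 0.385, 0.008, 0, -1.194, -0.259], TCP at [268.325, 564.447, 242.312] pointing down, gripper open.
Joint ranges: [-3.14, 3.14], [-1.21, 2.06], [-1.07, 1.41], [-3.16, 2.05], [-2.99, -0.16], [-3.1, 3.1]. Speed limits (rad/s): [2.79, 2.79, 3.14, 3.14, 3.14, 3.14].

INTERFACE

Orientations are given as a unit quaternion [x, y, z, w].
In Python, from bench import * gives the robot as it stands.
- The arm moves only by the tool servo_tool, never from a script. Its argument "rows" is a list of rows, each a list of 7 numbers: the opening, from 0 (shut) to 1 (fully open), then the shift along the tool's x, y, z in cm, then the turn, a rotation vector about the tool's x, y, z in degrees. A call has 1 to 12 rows; each row shifts and turns the commanded pose from where the row before left it, along the tool's axes as they then stand; what a row does not reach is not made up. A row lasts 1/10 s, in which the tool goes at most 50 mm and 8.59 degrees, less where a joint would pass 70% of its speed; a pose out of reach is approached as far as the arm can. A call is refused whole if a number of a shift passes 5 or a number of a turn 8.59, either way. A call with a gripper value outside its range is refused whole. The fingers move at their own pace and stop on an object; the grip force is fixed at half the most. Time passes only in rows, so rows that do not move let the fingers close. It gives the time, the measured TCP pose, the force and the opening at its end, in the units of the state.
- read_state(): the state, without advancing time (a new reading comes with each control period).
- get_image(name): name is "side" or "top"; returns a dict with "image" (384x512x3 uint8, red, green, blue), "mtx" (3x3 intrinsics, pixels), "extrinsics" (4x4, takes a point from camera to world coordinates). Camera axes: x right, y up, looking along -z (the intrinsics and any distortion apply to the point x, -y, -z); pixel columns grow to the right and rows downward; lengths in mm; the calibration is good to about 2 mm. A picture is of the moment at which its call begins. There is no depth.
- job_done(): hands the job in, once; it reports no verdict.
The state is a dict: "clock": time; "joints": joint angles; "joint_vel": joint speeds; "joint_efforts": joint torques, N m; "position": TCP position; "ee_rot": TCP orientation; "contact_force": force on the tool from outside, world axes, zero at the start; "wrist_torque": the same for the moment, N m; "gripper_width": finger opening in mm.
Only numpy, scipy, OpenCV 4.12 (cv2) and the standard library are available. Lean on these libraries where they do the work, as an engineer would, in place of code of your own. Each camera call takes 0.05 s, during which the arm holds its last target. There are 200 camera calls.

## Working session

There is one attempt and no reset: what is moved stays moved. The work goes in short steps, Python scripts to look and compute and a tool call to move; the robot and the scene stay as the last step left them, time stands still between calls to the robot, and variables do not carry over. Pictures are saved under pics/ and viewed, about 8 in all and at most 12, crops included, and the job is handed in when it is done.

Besides the shell and the picture viewer there is one more tool, called after "Emit:" in YAML: its name, and indented under it one key for each argument. servo_tool: Moves the arm, as the interface text tells. Its arguments: {"type":"object","properties":{"rows":{"type":"array","items":{"type":"array","items":{"type":"number"}}}},"required":["rows"]}

```bash
mkdir -p pics; python3 - <<'E'
from bench import *
import cv2,pickle
s=read_state();print(s)
for n in("top","side"):
    d=get_image(n);pickle.dump(d,open(n+".pkl","wb"));print(n,d["mtx"],d["extrinsics"],[k for k in d])
    cv2.imwrite(f"pics/{n}0.png",cv2.resize(d["image"][:,:,::-1],(800,600),interpolation=cv2.INTER_CUBIC))
E
```

```text
{'clock': 0.0, 'joints': array([ 1.38559657e+00,  3.85563994e-01,  6.61272128e-03, -5.38688609e-04,
       -1.19400047e+00, -2.58628251e-01]), 'joint_vel': array([ 0.00076779, -0.00026088, -0.00172205,  0.00013239, -0.00030631,
        0.00289057]), 'joint_efforts': array([-5.39357297e-04, -3.92288911e+01,  1.88404423e+01,  4.18637216e+00,
       -4.65703473e-03, -8.37652209e-06]), 'position': array([268.08832331, 563.95070787, 241.20605478]), 'ee_rot': array([ 9.75455496e-01, -2.20193894e-01, -2.10615297e-04,  1.08617227e-03]), 'contact_force': array([0.19802839, 0.10141562, 0.63098799]), 'wrist_torque': array([0.00464509, 0.01134897, 0.0153224 ]), 'gripper_width': 85.58907995440676}
top [[377.68565002   0.         254.45256446]
 [  0.         377.68565002 196.46060352]
 [  0.           0.           1.        ]] [[ 2.00499398e-02  9.91882692e-01 -1.25565622e-01  4.22612966e+02]
 [-9.99525140e-01  1.69464982e-02 -2.57353932e-02 -3.67300290e+01]
 [-2.33985935e-02  1.26021989e-01  9.91751463e-01  1.11324083e+03]
 [ 0.00000000e+00  0.00000000e+00  0.00000000e+00  1.00000000e+00]] ['image', 'mtx', 'extrinsics']
side [[377.37533249   0.         256.62254449]
 [  0.         377.37533249 190.61580578]
 [  0.           0.           1.        ]] [[ 7.93913479e-01  3.83656638e-01 -4.71708567e-01  6.64505469e+01]
 [-6.07869981e-01  4.82974031e-01 -6.30261987e-01 -6.69916284e+02]
 [-1.39812068e-02  7.87110964e-01  6.16652946e-01  6.99756749e+02]
 [ 0.00000000e+00  0.00000000e+00  0.00000000e+00  1.00000000e+00]] ['image', 'mtx', 'extrinsics']
```

View pics/top0.png

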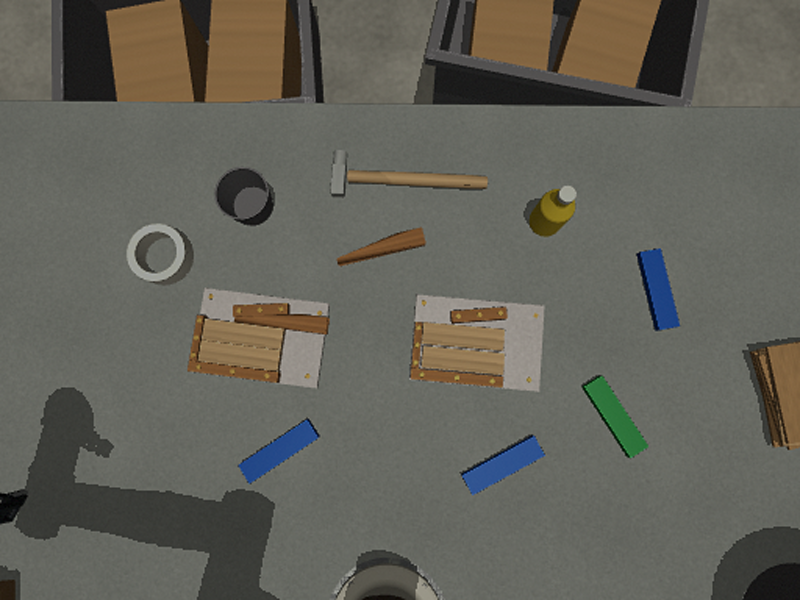

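View pics/side0.png

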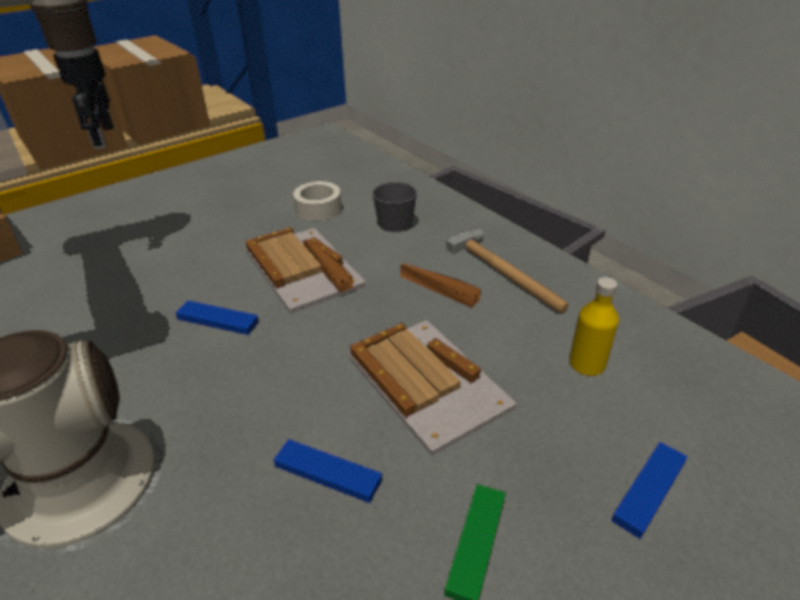

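The top view shows two jigs. The left one, at about (258,338), has a wedge between boards and batten, so it is the full jig. The right one, at about (478,343), has gaps between its boards and an empty batten gap, so it is the loose jig. The only free wedge lies at (340–425, 230–262) with its thin end to the left. The blue and green bars are decoys.

```bash
cat > h.py <<'E'
import numpy as np,cv2,pickle
def ray(d,uv,z):
    uv=np.atleast_2d(np.float64(uv));K=d["mtx"];E=d["extrinsics"]
    c=np.c_[(uv[:,0]-K[0,2])/K[0,0],-(uv[:,1]-K[1,2])/K[1,1],-np.ones(len(uv))]@E[:3,:3].T
    o=E[:3,3];return o+c*((z-o[2])/c[:,2])[:,None]
def proj(d,P):
    P=np.atleast_2d(np.float64(P));K=d["mtx"];E=d["extrinsics"]
    c=(P-E[:3,3])@E[:3,:3];return np.c_[K[0,2]+K[0,0]*c[:,0]/-c[:,2],K[1,2]-K[1,1]*c[:,1]/-c[:,2]]
def crop(d,u0,v0,u1,v1,s,f):
    cv2.imwrite(f,cv2.resize(d["image"][v0:v1,u0:u1,::-1],None,fx=s,fy=s,interpolation=cv2.INTER_CUBIC))
E
python3 - <<'E'
from h import *
d=pickle.load(open("top.pkl","rb"));im=d["image"];hsv=cv2.cvtColor(im,cv2.COLOR_RGB2HSV)
crop(d,205,140,360,255,5,"pics/c1.png")
H,S,V=[hsv[...,i].astype(int) for i in range(3)]
def big(m,roi):
    k=np.zeros(m.shape,np.uint8);u0,v0,u1,v1=roi;k[v0:v1,u0:u1]=m[v0:v1,u0:u1]*1
    c,_=cv2.findContours(k,cv2.RETR_EXTERNAL,cv2.CHAIN_APPROX_NONE);return max(c,key=cv2.contourArea)
w=big((S>90)&(H<25),(205,140,285,175));print("wedge area",cv2.contourArea(w))
a=cv2.approxPolyDP(cv2.convexHull(w),1.5,True)[:,0];print(a.tolist());print(ray(d,a,28).round(1))
j=big((S<40)&(V>130),(255,180,360,255));a=cv2.approxPolyDP(cv2.convexHull(j),2,True)[:,0];print(a.tolist());print(ray(d,a,12).round(1))
print("refs V", [im[y,x].tolist() for x,y in((240,158),(265,150),(335,220),(330,160))])
E
```

```text
wedge area 470.5
[[270, 148], [271, 156], [220, 169], [216, 168], [217, 164], [254, 149], [266, 146]]
[[704.5 -51.4  28. ]
 [680.5 -54.7  28. ]
 [639.4  94.   28. ]
 [642.2 105.9  28. ]
 [654.2 103.3  28. ]
 [700.8  -4.4  28. ]
 [710.4 -39.6  28. ]]
[[267, 189], [347, 195], [344, 250], [321, 248], [265, 205]]
[[ 584.8  -44.7   12. ]
 [ 571.  -278.8   12. ]
 [ 411.5 -268.5   12. ]
 [ 415.8 -202.7   12. ]
 [ 537.4  -39.6   12. ]]
refs V [[128, 88, 50], [115, 78, 46], [150, 144, 138], [101, 104, 97]]
```

View pics/c1.png

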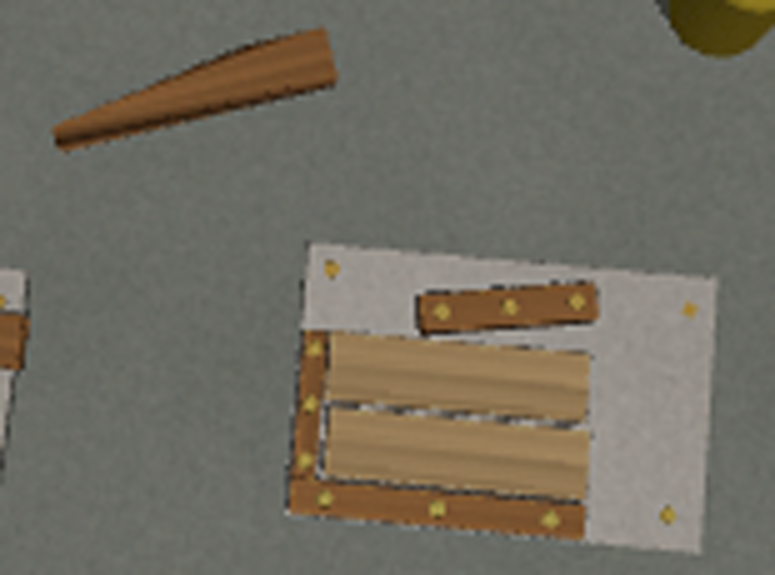

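The crop confirms the wedge. Its straight face is at the lower side (-x), its tail at the right, and its tip at (58,137) in the crop. It already lies right way up, turned about 15° CCW. The loose jig is at the right, with open gaps between boards, fence and batten. Next I work out both poses.

```bash
cat >> h.py <<'E'
def rel(s,tgt,yawx):
    """shift in tool axes (cm) and turn about tool z (deg) to reach tgt with tool-x at world yaw (deg)"""
    from scipy.spatial.transform import Rotation as R
    r=R.from_quat(s["ee_rot"]).as_matrix();x=np.degrees(np.arctan2(r[1,0],r[0,0]))
    print("tool yaw",x.round(2),"tilt z",r[:,2].round(4));return (r.T@(np.array(tgt)-s["position"])/10).round(2),-((yawx-x+180)%360-180)
def yaw(v):return np.degrees(np.arctan2(-v[0],v[1])) # turn of a y axis from world y
E
python3 - <<'E'
from h import *
from bench import *
d=pickle.load(open("top.pkl","rb"))
C=lambda p:(np.array(p,float)+.5)/5-.5+np.array([205,140])
j=ray(d,C([(308,243),(717,279),(702,552)]),12)
print("edges",np.linalg.norm(j[0]-j[1]),np.linalg.norm(j[1]-j[2]),"yaw",yaw(j[0]-j[1]),np.degrees(np.arctan2(*(j[1]-j[2])[[1,0]])),"centre",(j[0]+j[2])/2)
t=ray(d,C([(328,28),(335,75)]),28);b=ray(d,C([(66,152),(338,84)]),0);tip=ray(d,C([(53,128),(60,138)]),28)
print("tail top",t,np.linalg.norm(t[0]-t[1]),"tip top",tip,"bottom edge",b,np.linalg.norm(b[0]-b[1]),yaw(b[0]-b[1]),yaw(tip[1]-t[1]))
a=np.radians(yaw(b[0]-b[1]));Y=np.array([-np.sin(a),np.cos(a)]);X=np.array([Y[1],-Y[0]])
for n,p in(("from tail",t.mean(0)[:2]+85*Y),("from tip",tip.mean(0)[:2]-85*Y+10*X),("from edge",b[:,:2].mean(0)+15*X)):print(n,p)
E
```

```text
edges 240.00788008489556 158.66286391273067 yaw -4.138010971611003 -3.723915500672669 centre [ 499.3358848  -156.81303319   12.        ]
tail top [[712.9634674  -51.90183608  28.        ]
 [684.72012114 -56.42723266  28.        ]] 28.603598068170857 tip top [[650.52700318 108.52234543  28.        ]
 [644.61530596 104.20672827  28.        ]] bottom edge [[641.83360845 103.94656992   0.        ]
 [685.97108793 -58.81877747   0.        ]] 168.64363434778568 15.172169126779762 14.018223126878116
from tail [676.59556025  27.87268323]
from tip [679.46882596  26.94452325]
from edge [678.37950424  26.48970223]
```

Emit:
servo_tool:
  rows:
    - [1,0,0,0,0,0,8.3]
    - [1,0,0,0,0,0,8.3]
    - [1,0,0,0,0,0,8.3]
    - [1,0,0,0,0,0,8.3]
    - [1,0,0,0,0,0,8.3]
    - [1,0,0,0,0,0,8.3]
    - [1,4.5,-1.7,0,0,0,0]
    - [1,4.5,-1.7,0,0,0,0]
    - [1,4.5,-1.7,0,0,0,0]
    - [1,4.5,-1.7,0,0,0,0]
    - [1,4.5,-1.7,0,0,0,0]
    - [1,4.5,-1.7,0,0,0,0]

```text
clock: 1.3
position: [436.3, 327.5, 242.1]
ee_rot: [0.792, -0.61, -0.0, 0.0]
contact_force: [1.1, 0.5, 0.4]
gripper_width: 85.6
```

Emit:
servo_tool:
  rows:
    - [1,4.5,-1.7,0,0,0,0]
    - [1,4.5,-1.7,0,0,0,0]
    - [1,4.5,-1.7,0,0,0,0]
    - [1,4.5,-1.7,0,0,0,0]
    - [1,4.5,-1.7,0,0,0,0]
    - [1,4.5,-1.7,0,0,0,0]
    - [1,4.5,-1.7,0,0,0,0]
    - [1,4.5,-1.7,0,0,0,0]
    - [1,4.5,-1.7,0,0,0,0]
    - [1,0,0,3.5,0,0,0]
    - [1,0,0,3.5,0,0,0]
    - [1,0,0,3.5,0,0,0]

```text
clock: 2.5
position: [686.7, -24.0, 135.3]
ee_rot: [0.792, -0.611, -0.0, 0.0]
contact_force: [1.1, -0.4, -0.2]
gripper_width: 85.2
```

```bash
python3 - <<'E'
from h import *
from bench import *
s=read_state();print(s["position"],s["joints"],s["contact_force"]);print(rel(s,(693.3,-31,13),-75.2))
a=get_image("top");b=get_image("side");pickle.dump([a,b],open("p1.pkl","wb"))
crop(a,200,120,300,200,4,"/tmp/a.png");crop(b,220,100,320,210,4,"/tmp/b.png")
A=cv2.imread("/tmp/a.png");B=cv2.imread("/tmp/b.png");A=cv2.copyMakeBorder(A,0,len(B)-len(A),0,0,0);cv2.imwrite("pics/p1.png",np.hstack([A,B]))
E
```

```text
[686.73076034 -24.04626786 135.33578339] [ 1.99540331e-01  5.70519681e-01  3.85906634e-02 -4.36472936e-04
 -1.03967589e+00  5.70269771e-02] [ 1.08603202 -0.40983598 -0.2226799 ]
tool yaw -75.31 tilt z [-9.e-04  2.e-04 -1.e+00]
(array([ 0.84, -0.47, 12.23]), np.float64(-0.1124608508209235))
```

View pics/p1.png

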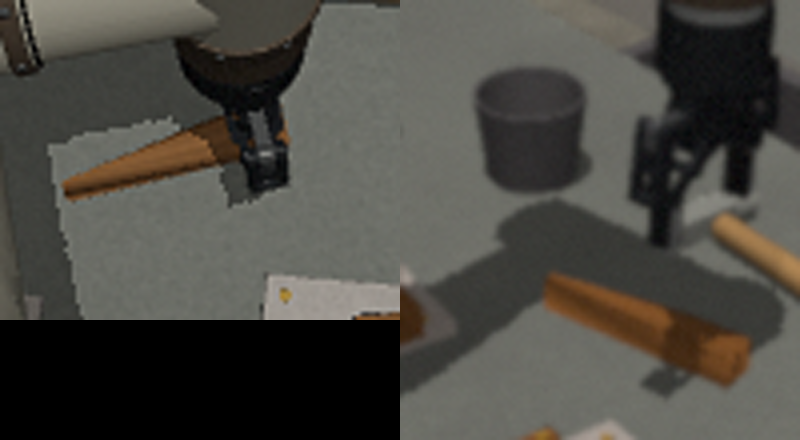

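The wedge lies clear below the open jaws (tail at (285,135) in the left half), with the fingers on either side and the hammer clear. I now lower with the jaws partly closed and grip.

Emit:
servo_tool:
  rows:
    - [0.7,0.8,-0.5,0,0,0,0]
    - [0.7,0,0,3,0,0,0]
    - [0.7,0,0,3,0,0,0]
    - [0.7,0,0,3,0,0,0]
    - [0.7,0,0,2,0,0,0]
    - [0.7,0,0,1.2,0,0,0]
    - [0.7,0,0,0,0,0,0]
    - [0.7,0,0,0,0,0,0]

```text
clock: 3.4
position: [695.6, -29.6, 17.4]
ee_rot: [0.792, -0.61, 0.001, -0.001]
contact_force: [0.4, -0.1, 0.9]
gripper_width: 59.9
```

Emit:
servo_tool:
  rows:
    - [0,0,0,0,0,0,0]
    - [0,0,0,0,0,0,0]
    - [0,0,0,0,0,0,0]
    - [0,0,0,0,0,0,0]
    - [0,0,0,0,0,0,0]
    - [0,0,0,0,0,0,0]
    - [0,0,0,0,0,0,0]
    - [0,0,0,0,0,0,0]
    - [0,0,0,0,0,0,0]
    - [0,0,0,0,0,0,0]

```text
clock: 4.4
position: [695.1, -29.5, 17.2]
ee_rot: [0.792, -0.61, 0.001, -0.001]
contact_force: [-0.3, 1.3, 5.4]
gripper_width: 28.9
```

Gripped at 28.9 mm, which is right for the 30 mm tail. Now lift, move back from the glue bottle and turn to the jig's heading.

Emit:
servo_tool:
  rows:
    - [0,0,0,-2,0,0,0]
    - [0,0,0,-3,0,0,0]
    - [0,0,0,-3,0,0,0]
    - [0,0,0,-3,0,0,0]
    - [0,-1.1,4.2,0,0,0,0]
    - [0,-1.1,4.2,0,0,0,0]
    - [0,-1.1,4.2,0,0,0,0]
    - [0,0,0,0,0,0,6.2]
    - [0,0,0,0,0,0,6.2]
    - [0,0,0,0,0,0,6.2]
    - [0,0,0,0,0,0,0]
    - [0,0,0,0,0,0,0]

```text
clock: 5.6
position: [563.4, -29.9, 125.1]
ee_rot: [-0.684, 0.73, 0.0, -0.0]
contact_force: [-0.6, -0.2, -0.9]
gripper_width: 28.9
```

```bash
python3 - <<'E'
from h import *
from bench import *
s=read_state();p=s["position"];print(p,s["contact_force"],s["gripper_width"])
a=np.radians(-3.9);X=np.array([np.cos(a),np.sin(a)]);Y=np.array([-X[1],X[0]]);c=np.array([499.3,-156.8])
t=c+45*X-220*Y;print("stage",t);print(rel(s,(*t,p[2]),-93.9))
E
```

```text
[563.36653175 -29.93890895 125.07745409] [-0.63024783 -0.17746628 -0.90348952] 28.90802716090149
stage [ 529.2324286  -379.35122942]
tool yaw -93.71 tilt z [-6.e-04  0.e+00 -1.e+00]
(array([35.09,  1.15,  0.  ]), np.float64(0.19252586655449022))
```

Emit:
servo_tool:
  rows:
    - [0,3.9,0.13,0,0,0,0.2]
    - [0,3.9,0.13,0,0,0,0]
    - [0,3.9,0.13,0,0,0,0]
    - [0,3.9,0.13,0,0,0,0]
    - [0,3.9,0.13,0,0,0,0]
    - [0,3.9,0.13,0,0,0,0]
    - [0,3.9,0.13,0,0,0,0]
    - [0,3.9,0.13,0,0,0,0]
    - [0,3.9,0.13,2.5,0,0,0]
    - [0,0,0,3,0,0,0]
    - [0,0,0,2.5,0,0,0]
    - [0,0,0,0,0,0,0]

```text
clock: 6.8
position: [524.3, -378.3, 40.7]
ee_rot: [-0.682, 0.732, 0.004, -0.002]
contact_force: [-1.1, 0.2, -0.3]
gripper_width: 28.9
```

```bash
python3 - <<'E'
from h import *
from bench import *
s=read_state();print(s["position"],s["contact_force"],s["gripper_width"])
a=get_image("top");b=get_image("side");pickle.dump([a,b,s],open("p2.pkl","wb"))
crop(a,250,175,400,265,5,"/tmp/a.png");crop(b,220,200,345,300,3,"/tmp/b.png")
A=cv2.imread("/tmp/a.png")[:300+150];cv2.imwrite("pics/p2.png",A);cv2.imwrite("pics/p2b.png",cv2.imread("/tmp/b.png"))
E
```

```text
[ 524.30770835 -378.33753027   40.69408588] [-1.13190928  0.18984329 -0.25457   ] 28.887778024754635
```

View pics/p2.png

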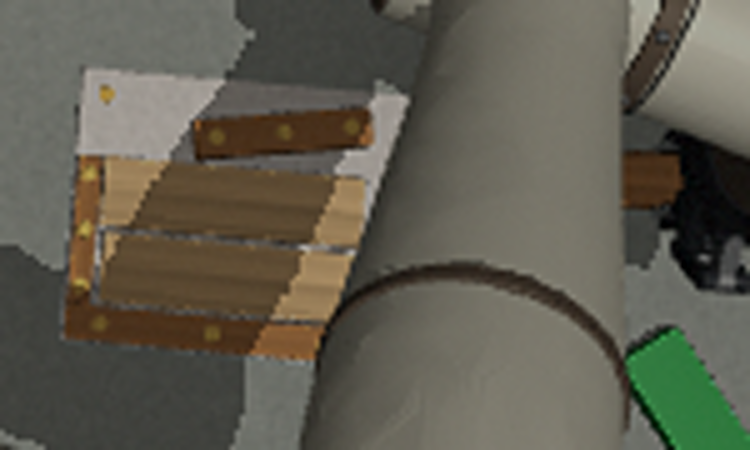

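The arm covers the wedge tip in the top view; only the tail at (650,180) is visible. I check the side view.

View pics/p2b.png

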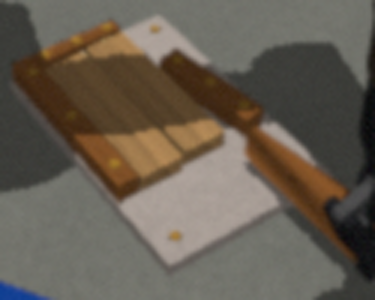

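```bash
python3 - <<'E'
from h import *
a,b,s=pickle.load(open("p2.pkl","rb"))
crop(b,260,215,350,285,8,"pics/p2c.png")
E
```

```text
(no output)
```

View pics/p2c.png

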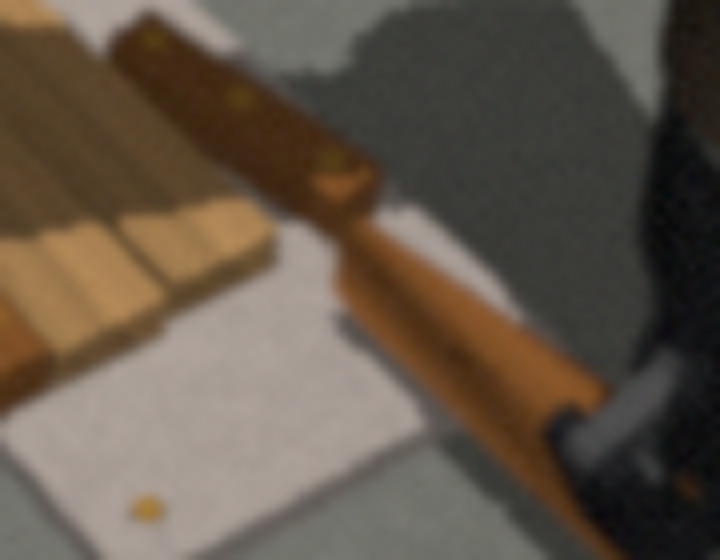

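The side crop shows the tip's near edge from (342,225) to (342,292), batten mouth corner at (318,178), and board_b's mouth corner at (273,232). I now put these into jig coordinates.

```bash
cat >> h.py <<'E'
def J(P,c=(499.3,-156.8),yw=-3.9):
    a=np.radians(yw);R=np.array([[np.cos(a),-np.sin(a)],[np.sin(a),np.cos(a)]]);P=np.atleast_2d(P)
    return np.c_[(P[:,:2]-c)@R,P[:,2:]].round(1)
E
python3 - <<'E'
from h import *
a,b,s=pickle.load(open("p2.pkl","rb"))
C=lambda p,o,k:(np.array(p,float)+.5)/k-.5+np.array(o)
u=s["position"][2]-17.2
S=lambda p,z:J(ray(b,C(p,(260,215),8),z))[0]
print("tip top",S((342,225),u+28),"tip bot",S((342,292),u));print("batten",S((318,178),34),"exp 47,-50 ; far",S((112,48),34),"exp 30,51")
print("board_b top",S((273,232),30),"bot",S((275,262),12),"base -x-y",J(ray(b,[(277,289)],12)),"exp -80 -120")
T=lambda p,z:J(ray(a,C(p,(250,175),5),z))[0]
print("top view: batten",T((372,143),34),T((197,160),34),"board_b +x: ",T((367,178),30),T((103,155),30),"fence end",T((318,360),34),"tail end",T((681,153),u+28),T((681,206),u+28))
print("TCP jig",J(s["position"]),"tool",rel(s,s["position"],-93.9))
E
```

```text
tip top [ 31.4 -74.2  51.5] tip bot [ 32.4 -75.7  23.5]
batten [ 49.5 -41.8  34. ] exp 47,-50 ; far [31.4 42.2 34. ] exp 30,51
board_b top [ 26.5 -49.2  30. ] bot [ 30.5 -46.4  12. ] base -x-y [[ -78.  -124.5   12. ]] exp -80 -120
top view: batten [ 47.3 -48.3  34. ] [29.  50.6 34. ] board_b +x:  [ 27.4 -47.4  30. ] [ 27.7 104.4  30. ] fence end [-78.3 -26.1  34. ] tail end [  54.3 -217.9   51.5] [  24.5 -219.3   51.5]
tool yaw -94.05 tilt z [-0.0084  0.0044 -1.    ]
TCP jig [[  40.  -219.3   40.7]] tool (array([0., 0., 0.]), np.float64(-0.15287424323793175))
```

```bash
python3 - <<'E'
from h import *
a,b,s=pickle.load(open("p2.pkl","rb"));u=s["position"][2]-17.2
hsv=cv2.cvtColor(b["image"],cv2.COLOR_RGB2HSV).astype(int)
m=(hsv[...,1]>110)&(hsv[...,0]<22)&(hsv[...,2]>60)
pts=[]
for c in range(304,327):
    r=np.where(m[240:284,c])[0]
    pts.append((c,240+r.max()+.5))
pts=np.array(pts);print(pts[:,1])
q=J(ray(b,pts,u));print(q[::3]);f=np.polyfit(q[:,1],q[:,0],1);print("slope deg",np.degrees(np.arctan(f[0])),"x at -75,-219",np.polyval(f,[-75,-219]))
# jig yaw check from the board/fence edges: base -y edge in side view z=12
w=(hsv[...,1]<40)&(hsv[...,2]>130)
# top-view: jig base +x edge, first picture
d=pickle.load(open("top.pkl","rb"));h=cv2.cvtColor(d["image"],cv2.COLOR_RGB2HSV).astype(int);w=(h[...,1]<40)&(h[...,2]>125)
e=np.array([(c,180+np.where(w[180:215,c])[0].min()-.5) for c in range(272,342,2)]);q=J(ray(d,e,12))
f=np.polyfit(q[:,1],q[:,0],1);print("jig +x edge: slope",np.degrees(np.arctan(f[0])),"x at y=0",f[1])
e=np.array([(300+np.where(w[r,300:360])[0].max()+.5,r) for r in range(200,247,2)]);q=J(ray(d,e,12));f=np.polyfit(q[:,0],q[:,1],1);print("-y edge: slope",np.degrees(np.arctan(f[0])),"y",f[1])
E
```

```text
[254.5 255.5 256.5 257.5 258.5 259.5 260.5 261.5 261.5 262.5 263.5 264.5
 265.5 266.5 267.5 269.5 270.5 271.5 272.5 273.5 274.5 275.5 276.5]
[[  28.7  -86.5   23.5]
 [  28.6  -97.9   23.5]
 [  28.4 -109.    23.5]
 [  30.3 -117.7   23.5]
 [  30.1 -128.5   23.5]
 [  28.  -141.4   23.5]
 [  27.9 -151.8   23.5]
 [  27.8 -162.1   23.5]]
slope deg 0.803348745315225 x at -75,-219 [29.52044525 27.50127731]
jig +x edge: slope 0.3381562743857342 x at y=0 79.78993794332213
-y edge: slope 0.29699274775584417 y -119.69854938699667
```

The side view has the wedge face at x≈29.5 at the tip, about 0.8° clockwise of the jig. The tip needs about 3–4 mm more +x to be centred in the 27.5–47 mm gap, plus a small turn and lowering.

Emit:
servo_tool:
  rows:
    - [0,0,-0.4,0.3,0,0,-0.6]
    - [0,0,0,0.4,0,0,0]
    - [0,0,0,0,0,0,0]
    - [0,0,0,0,0,0,0]
    - [0,0,0,0,0,0,0]

```text
clock: 7.4
position: [531.6, -379.5, 38.7]
ee_rot: [-0.686, 0.728, -0.0, 0.0]
contact_force: [-0.6, 0.4, -0.3]
gripper_width: 28.8
```

```bash
python3 - <<'E'
from h import *
from bench import *
s=read_state();print("TCP jig",J(s["position"]),s["contact_force"],rel(s,s["position"],-93.9))
E
```

```text
tool yaw -93.42 tilt z [ 5.e-04 -3.e-04 -1.e+00]
TCP jig [[  47.4 -220.    38.7]] [-0.62818909  0.42197098 -0.27129828] (array([0., 0., 0.]), np.float64(0.4837722713772621))
```

Emit:
servo_tool:
  rows:
    - [0,0,0.1,0.4,0,0,0.4]
    - [0,0,0,0.3,0,0,0]
    - [0,-0.5,0,0,0,0,0]
    - [0,-1,0,0,0,0,0]
    - [0,-1,0,0,0,0,0]
    - [0,-1,0,0,0,0,0]
    - [0,-1,0,0,0,0,0]
    - [0,-0.5,0,0,0,0,0]
    - [0,0,0,0,0,0,0]
    - [0,0,0,0,0,0,0]
    - [0,0,0,0,0,0,0]

```text
clock: 8.5
position: [533.8, -329.9, 31.3]
ee_rot: [-0.683, 0.73, -0.0, 0.0]
contact_force: [-0.9, -0.2, -1.0]
gripper_width: 29.1
```

```bash
python3 - <<'E'
from h import *
from bench import *
s=read_state();print("TCP jig",J(s["position"]),s["contact_force"],s["wrist_torque"],rel(s,s["position"],-93.9))
a=get_image("top");b=get_image("side");pickle.dump([a,b,s],open("p3.pkl","wb"))
crop(a,255,180,335,250,5,"/tmp/a.png");crop(b,260,205,340,275,5,"/tmp/b.png")
cv2.imwrite("pics/p3.png",np.hstack([cv2.imread("/tmp/a.png"),cv2.imread("/tmp/b.png")]))
E
```

```text
tool yaw -93.85 tilt z [ 2.e-04 -1.e-04 -1.e+00]
TCP jig [[  46.2 -170.3   31.3]] [-0.86254503 -0.16869007 -0.97175455] [-0.03707787  0.01322008  0.0058872 ] (array([0., 0., 0.]), np.float64(0.053110363965146234))
```

View pics/p3.png

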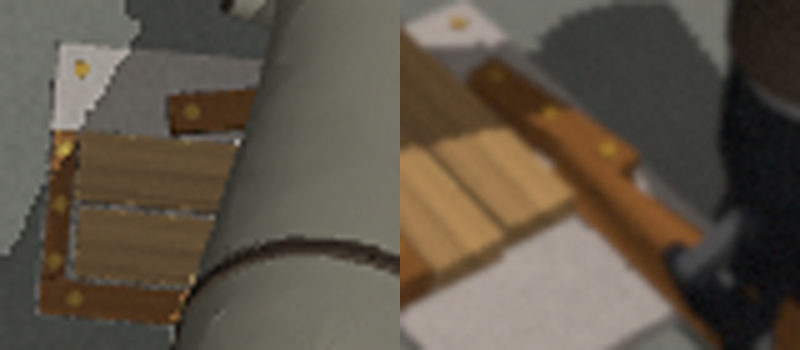

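The side view shows the wedge's thin end in the gap between board_b and the batten (tip hidden behind the board near (560,150)). Contact forces are near zero. Next I lower the last 2 mm and drive it along the batten slope.

Emit:
servo_tool:
  rows:
    - [0,-0.2,0,0.2,0,0,0]
    - [0,-0.5,0,0,0,0,0]
    - [0,-0.5,0,0,0,0,0]
    - [0,-0.5,0.08,0,0,0,0]
    - [0,-0.5,0.08,0,0,0,0]
    - [0,-0.5,0.08,0,0,0,0]
    - [0,-0.5,0.08,0,0,0,0]
    - [0,-0.5,0.08,0,0,0,0]
    - [0,-0.5,0.08,0,0,0,0]
    - [0,0,0,0,0,0,0]
    - [0,0,0,0,0,0,0]

```text
clock: 9.7
position: [531.8, -287.2, 29.3]
ee_rot: [-0.683, 0.73, 0.0, -0.0]
contact_force: [0.7, -0.2, -0.4]
gripper_width: 28.5
```

```bash
cat > st.py <<'E'
from h import *
from bench import *
s=read_state();F=s["contact_force"].copy();a=np.radians(-3.9)
print("TCP jig",J(s["position"]),"F jig",F[0]*np.cos(a)+F[1]*np.sin(a),-F[0]*np.sin(a)+F[1]*np.cos(a),F[2],s["wrist_torque"].round(2),s["gripper_width"].round(1),rel(s,s["position"],-93.9))
E
python3 st.py
```

```text
Traceback (most recent call last):
  File "st.py", line 4, in <module>
    print("TCP jig",J(s["position"]),"F jig",F[0]*np.cos(a)+F[1]*np.sin(a),-F[0]*np.sin(a)+F[1]*np.cos(a),F[2],s["wrist_torque"].round(2),s["gripper_width"].round(1),rel(s,s["position"],-93.9))
                                                                                                                                          ^^^^^^^^^^^^^^^^^^^^^^^^
AttributeError: 'float' object has no attribute 'round'
```

Emit:
servo_tool:
  rows:
    - [0,-0.5,0.08,0,0,0,0]
    - [0,-0.4,0.07,0,0,0,0]
    - [0,-0.4,0.07,0,0,0,0]
    - [0,-0.3,0.05,0,0,0,0]
    - [0,-0.3,0.05,0,0,0,0]
    - [0,-0.2,0.03,0,0,0,0]
    - [0,0,0,0,0,0,0]
    - [0,0,0,0,0,0,0]

```text
clock: 10.5
position: [529.9, -266.1, 29.3]
ee_rot: [-0.683, 0.73, -0.0, 0.0]
contact_force: [0.0, 0.3, -1.5]
gripper_width: 28.8
```

```bash
sed -i 's/s\["gripper_width"\].round(1)/s["gripper_width"]/' st.py; python3 st.py
```

```text
tool yaw -93.83 tilt z [ 3.e-04  0.e+00 -1.e+00]
TCP jig [[  37.9 -106.9   29.3]] F jig -0.006963755854484893 0.2777320097960248 -1.5202365012306376 [-0.03 -0.29 -0.14] 28.818422435861734 (array([0., 0., 0.]), np.float64(0.07325838409201424))
```

Emit:
servo_tool:
  rows:
    - [0,-0.2,0.03,0,0,0,0]
    - [0,-0.2,0.03,0,0,0,0]
    - [0,-0.2,0.03,0,0,0,0]
    - [0,-0.1,0.02,0,0,0,0]
    - [0,0,0,0,0,0,0]
    - [0,0,0,0,0,0,0]

```text
clock: 11.1
position: [529.5, -259.4, 29.6]
ee_rot: [-0.683, 0.731, -0.001, 0.0]
contact_force: [2.2, -2.4, 0.6]
gripper_width: 28.7
```

```bash
python3 st.py
```

```text
tool yaw -93.87 tilt z [ 1.3e-03 -3.0e-04 -1.0e+00]
TCP jig [[  37.1 -100.3   29.6]] F jig 2.3306310164210053 -2.257024222846529 0.6047785613531907 [-0.94 -0.65 -0.68] 28.70691957230548 (array([0., 0., 0.]), np.float64(0.02634409344608457))
```

Emit:
servo_tool:
  rows:
    - [0,-0.1,0.02,0,0,0,0]
    - [0,-0.1,0.02,0,0,0,0]
    - [0,-0.1,0.01,0,0,0,0]
    - [0,0,0,0,0,0,0]
    - [0,0,0,0,0,0,0]

```text
clock: 11.6
position: [529.3, -257.9, 29.8]
ee_rot: [-0.683, 0.731, -0.001, 0.0]
contact_force: [1.4, -11.7, -0.8]
gripper_width: 28.8
```

```bash
python3 st.py
```

```text
tool yaw -93.91 tilt z [ 0.0018 -0.0019 -1.    ]
TCP jig [[ 36.8 -98.8  29.8]] F jig 2.230321279553735 -11.602103955462214 -0.804880587284164 [-2.96 -0.6  -0.82] 28.763231895548543 (array([0., 0., 0.]), np.float64(-0.010703081205548415))
```

Emit:
servo_tool:
  rows:
    - [0,-0.1,0,0,0,0,0]
    - [0,-0.1,0,0,0,0,0]
    - [0,-0.1,0,0,0,0,0]
    - [0,0,0,0,0,0,0]
    - [0,0,0,0,0,0,0]
    - [0,0,0,0,0,0,0]
    - [0,0,0,0,0,0,0]
    - [0,0,0,0,0,0,0]

```text
clock: 12.4
position: [529.3, -257.4, 30.0]
ee_rot: [-0.684, 0.73, -0.002, -0.001]
contact_force: [1.0, -20.7, -2.8]
gripper_width: 29.1
```

```bash
python3 st.py; python3 - <<'E'
from h import *
from bench import *
a=get_image("top");b=get_image("side");pickle.dump([a,b],open("p4.pkl","wb"))
crop(a,255,180,335,250,5,"/tmp/a.png");crop(b,220,195,300,265,5,"/tmp/b.png")
cv2.imwrite("pics/p4.png",np.hstack([cv2.imread("/tmp/a.png"),cv2.imread("/tmp/b.png")]))
E
```

```text
tool yaw -93.75 tilt z [ 0.0014 -0.0049 -1.    ]
TCP jig [[ 36.8 -98.3  30. ]] F jig 2.4495770834640194 -20.600809255882837 -2.7631473253453045 [-5.85 -0.3  -0.23] 29.06094947183587 (array([0., 0., 0.]), np.float64(0.15477228904211415))
```

View pics/p4.png

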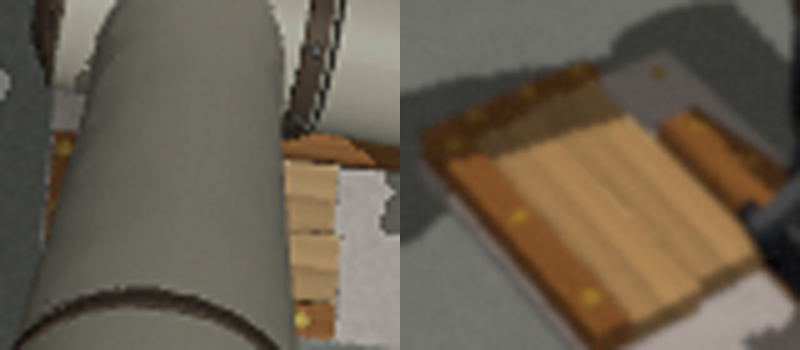

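Both joints look closed: in the side view no white shows between fence, board_a and board_b, and in the top view the boards sit edge to edge at (338,237) and (338,302). TCP is at jig (36.8, -98.3), matching the expected tight place (36, -99). A little more push, settle, then hand in.

Emit:
servo_tool:
  rows:
    - [0,-0.1,0,0,0,0,0]
    - [0,0,0,0,0,0,0]
    - [0,0,0,0,0,0,0]
    - [0,0,0,0,0,0,0]
    - [0,0,0,0,0,0,0]
    - [0,0,0,0,0,0,0]
    - [0,0,0,0,0,0,0]
    - [0,0,0,0,0,0,0]
    - [0,0,0,0,0,0,0]
    - [0,0,0,0,0,0,0]

```text
clock: 13.5
position: [529.3, -257.3, 30.1]
ee_rot: [-0.684, 0.73, -0.003, -0.001]
contact_force: [-0.2, -24.3, -2.6]
gripper_width: 28.8
```

```bash
python3 st.py; python3 -c "
from bench import *
print(read_state()['joint_vel']);job_done()"
```

```text
tool yaw -93.75 tilt z [ 0.0015 -0.0058 -1.    ]
TCP jig [[ 36.8 -98.2  30.1]] F jig 1.4271096166492143 -24.304042140936637 -2.574139424549626 [-6.98 -0.22 -0.27] 28.781875646201083 (array([0., 0., 0.]), np.float64(0.1525806410706423))
[-0.00341723 -0.00013041 -0.00015195  0.0004144  -0.00043195 -0.00050985]
the job is handed in; nothing more can be done
```

I gripped the spare wedge by its tail, slid its thin end into the mouth of the gap in the loose jig, and pushed it along the batten until it went solid. I handed in at 13.5 s, still gripping the wedge and pushing it in with about 24 N.

- **Depth:** the gripper ended at jig (36.8, -98.2) mm. The tight place is (36, -99), so the thin end is about 97 mm inside the mouth.
- **Angle and motion:** yaw was within 0.2° of the jig, tilt about 0.006 rad, and the arm was practically at rest.
- **Boards:** the last pictures show no gap at the fence or between the boards. I judged this by eye and did not measure it.
- **Contact forces:** I could not read the forces on the batten, board and fence directly; I inferred them from the push.
- **Other items:** the path kept clear of the other jig and the bystanders. I made no final check that they had not moved.
- **Disagreement:** the side camera put the batten about 8 mm off along y compared with the top view. I used the top view, and the place where the wedge went solid agreed with it.

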